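# Hang the headphones beside the magnifier and shut the keeper

### The job

Hang the headphones by their headband on the lamp stand's hook, between the magnifier that already hangs there and the tip of the hook: lower them onto the hook rather than dropping them, and leave the magnifier hanging where it is. Once they hang there by themselves, swing the keeper bar down until it is fully shut over the tip of the hook. Leave the other things on the bench where they are.

Things in the scene. Friction and masses are not known exactly. Their poses are not given: they have to be found in the camera images.
- headphones_center (a point): Centre of black rigid headphones, about 0.22 kg, 168 mm high, 162 wide (y), 58 deep (x), standing upright on two ear cups, 84 mm below to their underside. Axes: z up to the headband, y cup to cup (both sides alike). Each cup: block 58 (x) by 22 (y) by 72 mm high at y = +-70, with a 14 mm pad on the inner face; free gap between the pads 92 mm. Straight stems join the cups to the headband.
- band_top (a point): Middle of the underside of the headband's top, 78 mm above headphones_center, same axes: this rests on the hook. The band is a strip 26 mm wide (x) and 6 mm thick, bent to a half circle in y-z of mean radius 70 mm, centred 11 mm above headphones_center.
- shoulder_a (a point): Mid-thickness point of the headband 60 degrees from its top on the +y side (60.6 mm from the middle, 46 mm above headphones_center); same axes as the headphones. The band can be pinched here across its 26 mm width (along x).
- shoulder_b (a point): The same point on the band's other side, -y.
- hook_seat (a point): Middle of the hook, on top of its rod, 209 mm above the bench, on a fixed lamp stand. Axes: z up, x from hook tip to mast. Level steel rod, 8 mm diameter, along x from the mast's block (face at +59 mm) to the tip (-60 mm), where a lip turns up, ending 14 mm above this point. Mast 18 mm in diameter at x +69. Foot plate on the bench, 12 mm high, x -75 to +95, y +-70.
- lamp (a point): Middle of the underside of the lamp head fixed to the mast right over the hook, 151 mm above hook_seat and 35 mm on its mast side; axes as hook_seat. The head is 110 mm (x) by 150 mm (y), 33 mm thick, so that a hand cannot come straight down on the hook: it must lean in from beside or from the tip.
- magnifier_eye (a point): Centre of the eye of a hand magnifier hanging freely on the hook near the mast, flat across the hook (stand's y-z), 34 to 42 mm on the mast side of hook_seat. Steel eye 24 mm inner, 36 mm outer diameter, 6 mm thick; below it a handle 14 mm wide, 8 mm thick, then a lens ring 60 mm across, lowest point 142 mm under the eye's centre.
- keeper (a joint): Angle of the keeper bar about a level hinge at the mast: 0 = shut, level over the hook and touching its lip; grows as the bar swings up, at most 0.7 rad. Open, it slopes up from the mast over the hook, below the lamp. Held by friction (0.07 N m): it stays where left; about 1 N down near its tip moves it.
- keeper_hinge (a point): Axis of the keeper's hinge, fixed to the stand: 56 mm on the mast side of hook_seat, 18 mm above it. Axes as hook_seat; the hinge axis is y.
- keeper_tip (a point): End of the keeper bar on its centre line, 128 mm from the hinge axis. Steel, 8 mm diameter; at the tip a cross pin 18 mm long (y), 12 mm in diameter. Shut, the tip lies 72 mm on the -x (tip) side of hook_seat and 18 mm above it.
- reel_mid (a point): Solder reel standing on its flange, 60 mm diameter, 40 mm high; its centre. A bystander, to be left alone.
- driver_grip (a point): Screwdriver lying on the bench, about 0.2 m long; middle of its handle. A bystander, to be left alone.
- valve_mid (a point): Glass amplifier valve standing on its base, 44 mm diameter, 95 mm high; 47 mm above its foot. A bystander, to be left alone.
Not all that is in view belongs to the job. Leave any green or red look-alike of the part that bears headphones_center alone.

How it is judged:
By the outcome, as a careful person would: the job done as asked, in the order asked, and still so for the second after the job is handed in, with the robot touching nothing.
It also fails if it takes over 72 s, if anything falls off the work surface, if the arm or the gripper's body presses on something with over 40 N, if the wrist force passes 120 N, or if a joint passes its speed limit or range.

### The arm

A 6-joint arm with a two-finger parallel gripper is mounted at the origin on the work surface. World frame = base frame: x ahead of the robot, y to its left, z up, the work surface at z = 0. Lengths are in m, angles in degrees, forces in N, time in s.
With the tool pointing down it reaches from about 0.375 to 0.9 m from the base axis. Payload 3.1 kg.
Tool frame: the origin (TCP) lies on the centre line of the jaws, within the pads' length; the fingertips stand 25 mm ahead of it and the grasp point (between the pads) lies 6 mm ahead of it; y points along the fingers, x is the direction in which the jaws open and shut, and the axes are right-handed (so a half turn about y gives the same grasp; the last joint's range is limited). The gripper opens to 87 mm and grips with 3 to 60 N. Pads are 19 mm wide; open, the fingers measure 117 mm over their backs; the gripper's body (75 mm by 190 mm) begins 51 mm behind the grasp point.
Start: joints at [-82.535, 30.224, 82.088, -0, 67.689, -10.227], TCP at [0.19, -0.595, 0.248] pointing down, gripper open.
Joint ranges: [-176.69, 176.69], [-43.24, 126.21], [12.49, 139.97], [-82, 262], [0, 151.66], [-163.58, 163.58]. Speed limits (degrees/s): [159.86, 159.86, 180, 180, 180, 180].

### API

Orientations are given as a 3x3 rotation matrix whose columns are the frame's x, y, z axes.
In Python, from rig import * gives the robot as it stands.
- The arm moves only by the tool play_rows, never from a script. Its argument "commands" is a list of rows, each a list of 2 entries, a list of its own where there are three numbers: the shift along the world's x, y, z in m, then the turn, a rotation vector about the world's x, y, z in rad. A call has 1 to 10 rows; each row is the pose to reach, as a shift and turn from the pose commanded when the call began; what a row does not reach only later rows make up. A row lasts 1/8 s, in which the tool goes at most 62.5 mm and 10.7 degrees, less where a joint would pass 70% of its speed; a pose out of reach is approached as far as the arm can. A call with a gripper value outside its range is refused whole. "gripper" is the finger opening in m, from 0 to 0.087, set as the call begins (left out, the last holds). The fingers move at their own pace and stop on an object; the grip force is fixed at half the most. Time passes only in rows, so rows that repeat a pose let the fingers close. It gives the time, the measured TCP pose, the force and the opening at its end, in the units of the state.
- read_state(): the state, without advancing time (a new reading comes with each control period).
- capture(name): name is "side" or "top"; returns a dict with "frame" (480x640x3 uint8, red, green, blue), "depth" (480x640 float32, m along the optical axis (not along the pixel's ray), 0 where there is no reading), "mtx" (3x3 intrinsics, pixels), "dist_coeffs" ([k1, k2, p1, p2, k3] as OpenCV has them; the pictures are not rectified), "cam_to_world" (4x4, takes a point from camera to world coordinates). Camera axes: x right, y down, z forward; pixel columns grow to the right and rows downward; lengths in m; the calibration is good to about 2 mm. A picture is of the moment at which its call begins.
- hand_in(): hands the job in, once; it reports no verdict.
The state is a dict: "time_s": time; "joint_positions": joint angles; "qvel": joint speeds; "tau": joint torques, N m; "position": TCP position; "tcp_rot": TCP orientation; "force": force on the tool from outside, world axes, zero at the start; "moment": the same for the moment, N m; "opening": opening from 0.0 (shut) to 1.0 (fully open).
Only numpy, scipy, OpenCV 4.12 (cv2) and the standard library are available. Lean on these libraries where they do the work, as an engineer would, in place of code of your own. Each camera call takes 0.05 s, during which the arm holds its last target. There are 200 camera calls.

## Working session

There is one attempt and no reset: what is moved stays moved. The work goes in short steps, Python scripts to look and compute and a tool call to move; the robot and the scene stay as the last step left them, time stands still between calls to the robot, and variables do not carry over. Pictures are saved under pics/ and viewed, about 8 in all and at most 12, crops included, and the job is handed in when it is done.

Besides the shell and the picture viewer there is one more tool, called in YAML: its name, and indented under it one key for each argument. play_rows: Moves the arm, as the interface text tells. Its arguments: {"type":"object","properties":{"commands":{"type":"array"},"gripper":{"type":"number"}},"required":["commands"]}

```bash
mkdir -p pics; ls; cat > h.py <<'E'
from rig import *
import numpy as np, cv2
def cap(n,f=None):
    c=capture(n)
    if f: cv2.imwrite('pics/'+f,c['frame'][:,:,::-1])
    return c
def pts(c):
    h,w=c['depth'].shape
    u,v=np.meshgrid(np.arange(w),np.arange(h))
    n=cv2.undistortPoints(np.stack([u,v],-1).reshape(-1,1,2).astype(float),c['mtx'],c['dist_coeffs']).reshape(h,w,2)
    d=c['depth'].astype(float)
    P=np.stack([n[...,0]*d,n[...,1]*d,d],-1)
    T=c['cam_to_world']
    P=P@T[:3,:3].T+T[:3,3]
    P[d==0]=np.nan
    return P
def proj(c,p):
    T=np.linalg.inv(c['cam_to_world']); q=np.atleast_2d(p)@T[:3,:3].T+T[:3,3]
    return cv2.projectPoints(q,np.zeros(3),np.zeros(3),c['mtx'],c['dist_coeffs'])[0].reshape(-1,2)
E
python3 - <<'E'
from h import *
a=cap('side','s0.png');b=cap('top','t0.png')
for c in(a,b): print(c['cam_to_world'].round(3).tolist(),c['mtx'].round(1).tolist())
s=read_state();print(s['position'],s['tcp_rot'],s['force'],s['time_s'])
E
```

```text
pics
[[0.947, -0.185, 0.264, 0.181], [-0.322, -0.556, 0.767, -1.23], [0.005, -0.811, -0.585, 1.049], [0.0, 0.0, 0.0, 1.0]] [[485.6, 0.0, 319.4], [0.0, 485.6, 240.3], [0.0, 0.0, 1.0]]
[[0.012, -0.996, 0.089, 0.458], [-0.999, -0.015, -0.029, -0.138], [0.03, -0.088, -0.996, 1.331], [0.0, 0.0, 0.0, 1.0]] [[498.7, 0.0, 320.2], [0.0, 498.7, 242.8], [0.0, 0.0, 1.0]]
[ 0.18988159 -0.59482696  0.24666374] [[ 3.03941737e-01 -2.91180088e-04  9.52690577e-01]
 [-9.52688616e-01  1.95905353e-03  3.03941710e-01]
 [-1.95487362e-03 -9.99998039e-01  3.18034179e-04]] [ 0.54167103 -0.81315111  0.02251749] 0.1
```

View pics/s0.png

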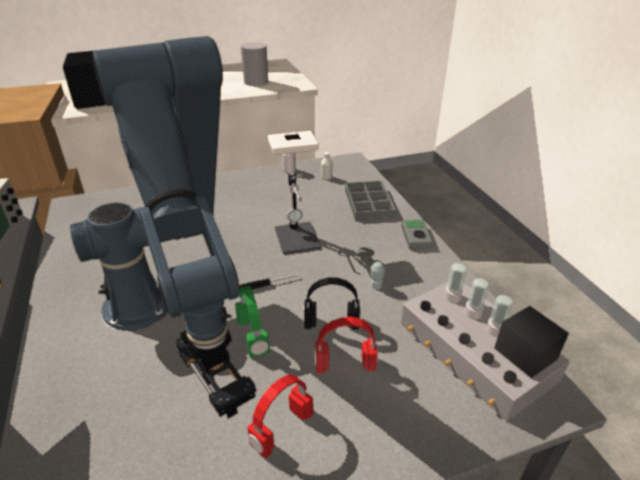

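View pics/t0.png

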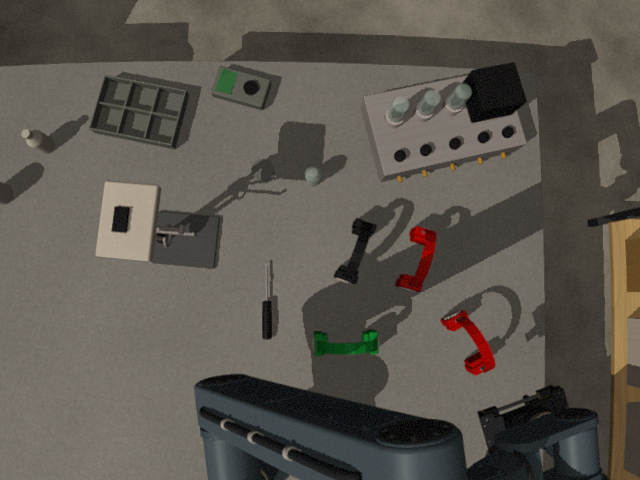

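The side view has four headphones: black at (332,303), green at (252,322), and red at (346,345) and (280,415). In the top view the black one is at (356,250). Only the black one fits the description, because the red and green ones are look-alikes. The stand is at about (295,200) in the side view and (160,225) in the top view, with its hook pointing along -y.

```bash
python3 - <<'E'
from h import *
a=cap('side');b=cap('top')
A=pts(a);B=pts(b)
def box(P,r): return P[r[1]:r[3],r[0]:r[2]].reshape(-1,3)
for n,c,P,r in(('side',a,A,(295,270,368,335)),('top',b,B,(330,210,385,290))):
    q=box(P,r);f=box(c['frame'],r).astype(int)
    m=(q[:,2]>.02)&(q[:,2]<.25)&(f.max(1)<90)
    q=q[m];print(n,len(q),np.nanpercentile(q,[1,50,99],axis=0).round(3).tolist())
    for lo,hi in((.02,.08),(.08,.13),(.13,.155),(.155,.19)):
        w=q[(q[:,2]>lo)&(q[:,2]<hi)]
        if len(w)>8:
            rc=cv2.minAreaRect((w[:,:2]*1000).astype(np.float32)); print(lo,len(w),w.mean(0).round(3),[np.round(x,1) for x in rc])
# stand: from top and side
q=np.vstack([box(A,(260,125,325,255)),box(B,(90,175,225,275))])
for lo,hi in((.006,.03),(.19,.215),(.215,.26),(.26,.34),(.38,.41)):
  for n,P,r in(('side',A,(260,125,325,255)),('top',B,(90,175,225,275))):
    w=box(P,r);w=w[(w[:,2]>lo)&(w[:,2]<hi)]
    if len(w)>8:
        rc=cv2.minAreaRect((w[:,:2]*1000).astype(np.float32)); print('st',n,lo,len(w),w.mean(0).round(3),[np.round(x,1) for x in rc])
s1=cv2.resize(a['frame'][120:260,240:400],None,fx=5,fy=5,interpolation=cv2.INTER_CUBIC)[:600,:800]
s2=cv2.resize(a['frame'][255:350,240:400],None,fx=5,fy=5,interpolation=2)
s3=cv2.resize(b['frame'][170:290,90:250],None,fx=5,fy=5,interpolation=2)
cv2.imwrite('pics/c1.png',s1[:,:,::-1]);cv2.imwrite('pics/c2.png',s2[:,:,::-1]);cv2.imwrite('pics/c3.png',s3[:,:,::-1])
E
```

```text
side 820 [[0.468, -0.32, 0.023], [0.531, -0.269, 0.073], [0.624, -0.225, 0.169]]
0.02 433 [ 0.533 -0.273  0.06 ] [array([ 550.5, -267.7]), array([ 61.8, 159.2]), np.float64(69.1)]
0.08 76 [ 0.545 -0.277  0.112] [array([ 543.8, -322.8]), array([164.5, 141.4]), np.float64(85.5)]
0.13 115 [ 0.548 -0.27   0.144] [array([ 543.8, -324.1]), array([166.4, 125.3]), np.float64(83.5)]
0.155 196 [ 0.551 -0.269  0.163] [array([ 533.7, -342.6]), array([192.7,  86. ]), np.float64(77.3)]
top 1044 [[0.472, -0.313, 0.027], [0.543, -0.262, 0.142], [0.632, -0.215, 0.171]]
0.02 383 [ 0.55  -0.258  0.066] [array([ 553. , -265.5]), array([ 58.5, 168.5]), np.float64(70.5)]
0.08 75 [ 0.522 -0.254  0.119] [array([ 553.1, -264.7]), array([ 26.3, 147.7]), np.float64(71.0)]
0.13 194 [ 0.545 -0.262  0.145] [array([ 552.6, -265. ]), array([ 26.2, 130.3]), np.float64(70.7)]
0.155 392 [ 0.552 -0.265  0.164] [array([ 552.5, -265.2]), array([26.2, 93. ]), np.float64(70.6)]
st side 0.006 1069 [0.587 0.215 0.011] [array([695.7, 649.2]), array([1188.5,  281. ]), np.float64(77.4)]
st top 0.006 2750 [0.577 0.178 0.012] [ar
[... 164 characters left out ...]
 top 0.19 93 [0.576 0.158 0.207] [array([575.9, 161. ]), array([11.9, 99.7]), np.float64(1.1)]
st side 0.215 90 [0.579 0.225 0.237] [array([574.1, 180.7]), array([144.7,  26.2]), np.float64(83.3)]
st top 0.215 18 [0.576 0.143 0.235] [array([576. , 150.7]), array([78.4,  4.7]), np.float64(87.1)]
st side 0.26 106 [0.578 0.212 0.292] [array([576.7, 180.2]), array([133.4,  18.6]), np.float64(85.1)]
st top 0.26 125 [0.576 0.142 0.288] [array([579.4, 150.5]), array([66.2, 18. ]), np.float64(80.0)]
st side 0.38 672 [0.577 0.201 0.385] [array([578.9, 209.8]), array([121.3, 149.8]), np.float64(84.7)]
st top 0.38 4139 [0.58  0.209 0.386] [array([581.2, 210. ]), array([109.7, 150.6]), np.float64(85.5)]
```

View pics/c1.png

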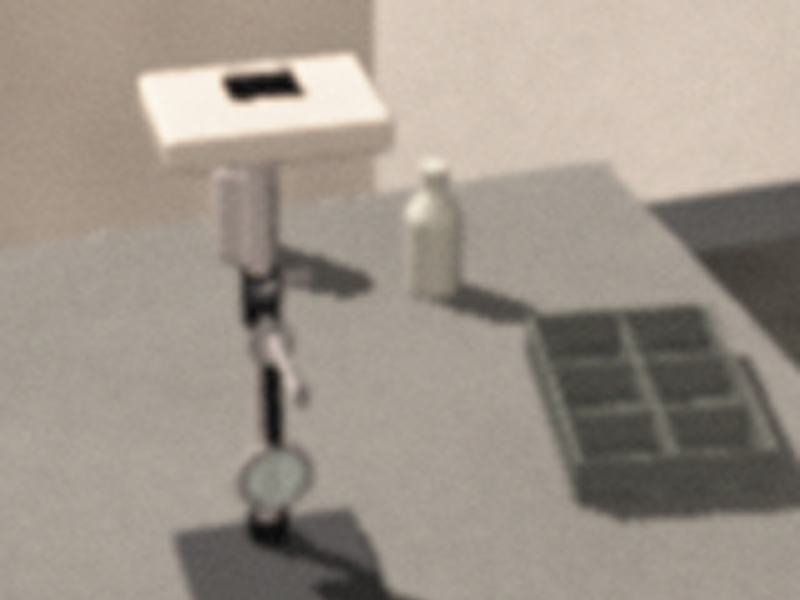

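View pics/c2.png

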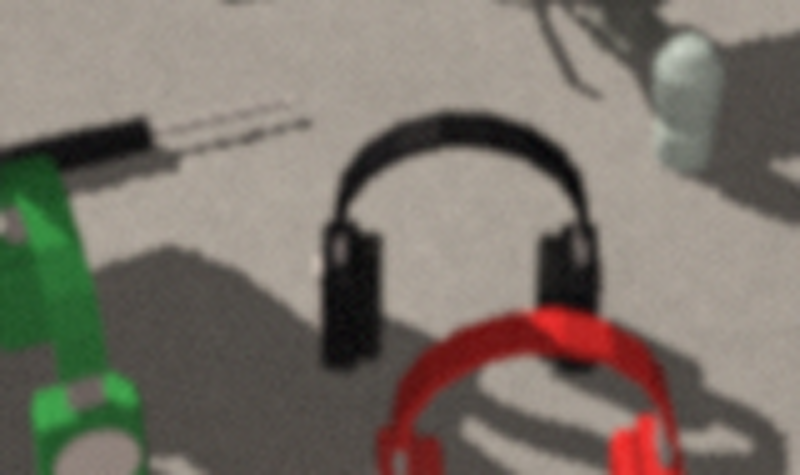

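View pics/c3.png

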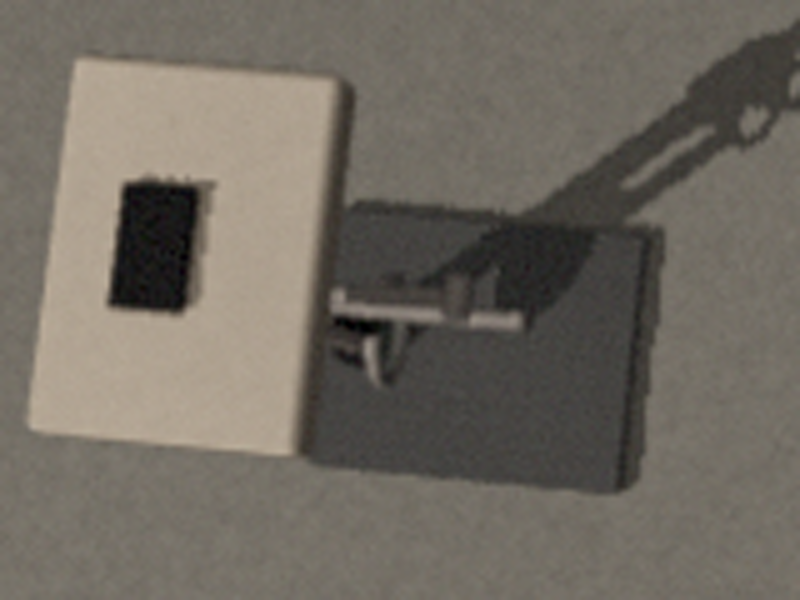

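The crop confirms that the target is the black pair, centre about (0.5525,-0.265) with its x axis at 70.7°. Its 26 mm band width and 164–169 mm height match. The hook seat is about (0.578,0.175) with its axis at about 85°. The keeper is open and slopes up, with its pin at crop pixel (458,300). Next I'll compute the approach.

```bash
cat >> h.py <<'E'
from scipy.spatial.transform import Rotation as R
def rot(jaw_az,lean):   # approach azimuth = jaw_az+90; lean from straight down
    j=np.radians(jaw_az);p=j+np.pi/2;l=np.radians(lean)
    x=np.array([np.cos(j),np.sin(j),0]);y=np.array([np.cos(p)*np.sin(l),np.sin(p)*np.sin(l),-np.cos(l)])
    return np.stack([x,y,np.cross(x,y)],1)
def delta(p,Rt):
    s=read_state();print('pos',np.round(s['position'],4),'shift',(np.array(p)-s['position']).round(4),'turn',R.from_matrix(Rt@np.array(s['tcp_rot']).T).as_rotvec().round(4),'F',np.round(s['force'],2),'op',round(s['opening'],3),'t',s['time_s'],'J',np.round(s['joint_positions'],1))
E
python3 - <<'E'
from h import *
Rt=rot(-109.3,45);a=Rt[:,1];g=np.array([.4953,-.2449,.130])-.006*a
print(a,g); delta(g-.16*a,Rt); delta(g,Rt)
# keeper & rod check in stand frame
b=cap('top');B=pts(b)[175:275,90:240].reshape(-1,3)
c,s=np.cos(np.radians(85.2)),np.sin(np.radians(85.2));Rh=np.array([[c,-s,0],[s,c,0],[0,0,1]])
q=(B-[.578,.175,.209])@Rh; m=(q[:,2]>-.02)&(q[:,2]<.12)&(abs(q[:,1])<.03)&(q[:,0]<-.01)&(q[:,0]>-.1)
q=q[m]*1000; q=q[np.argsort(q[:,0])]; print(q[::6].round(0).tolist())
E
```

```text
[ 0.66736805 -0.23370897 -0.70710678] [ 0.49129579 -0.24349775  0.13424264]
pos [ 0.1899 -0.595   0.2469] shift [0.1946 0.3889 0.0004] turn [-0.0125 -0.7983 -0.6122] F [-0.23  0.36  0.48] op 1.003 t 0.2 J [-82.5  30.3  82.1  -0.   67.7 -10.2]
pos [ 0.1899 -0.595   0.2469] shift [ 0.3014  0.3515 -0.1127] turn [-0.0125 -0.7983 -0.6122] F [-0.23  0.36  0.48] op 1.003 t 0.2 J [-82.5  30.3  82.1  -0.   67.7 -10.2]
[[-64.0, -3.0, 3.0], [-62.0, -1.0, 14.0], [-57.0, 1.0, 12.0], [-57.0, 3.0, 91.0], [-55.0, -5.0, 90.0], [-54.0, 8.0, 89.0], [-53.0, 6.0, 94.0], [-52.0, -9.0, 89.0], [-51.0, -2.0, -4.0], [-50.0, 1.0, 0.0], [-49.0, 4.0, 94.0], [-49.0, -7.0, 89.0], [-47.0, -4.0, 92.0], [-46.0, 2.0, 90.0], [-44.0, -4.0, 86.0], [-41.0, -0.0, 83.0], [-39.0, -4.0, 85.0], [-38.0, -2.0, 86.0], [-35.0, -5.0, -1.0], [-33.0, -4.0, 79.0], [-30.0, -4.0, 74.0], [-26.0, 3.0, -5.0], [-24.0, -2.0, 75.0], [-21.0, 2.0, 69.0], [-18.0, 0.0, 70.0], [-17.0, 1.0, -4.0], [-14.0, -1.0, -3.0], [-12.0, 2.0, -3.0], [-10.0, -4.0, 66.0]]
```

play_rows:
  commands:
    - [[0, 0, 0.05], [0, 0, 0]]
    - [[0.01, 0.01, 0.1], [0, -0.08, -0.06]]
    - [[0.03, 0.05, 0.12], [0, -0.18, -0.14]]
    - [[0.05, 0.1, 0.12], [0, -0.28, -0.22]]
    - [[0.08, 0.15, 0.12], [0, -0.38, -0.3]]
    - [[0.1, 0.2, 0.12], [0, -0.48, -0.38]]
    - [[0.13, 0.25, 0.12], [0, -0.58, -0.46]]
    - [[0.15, 0.3, 0.12], [-0.01, -0.68, -0.53]]
    - [[0.175, 0.345, 0.1], [-0.0125, -0.76, -0.58]]
    - [[0.195, 0.389, 0.06], [-0.0125, -0.798, -0.612]]
  gripper: 0.06

```text
time_s: 1.5
position: [0.3844, -0.2134, 0.3167]
tcp_rot: [[-0.324, 0.672, 0.666], [-0.946, -0.234, -0.224], [0.005, -0.703, 0.712]]
force: [2.5, -0.5, -0.0]
opening: 0.69
```

```bash
python3 - <<'E'
from h import *
Rt=rot(-109.3,45);a=Rt[:,1];g=np.array([.4953,-.2449,.130])-.006*a
delta(g-.06*a,Rt);delta(g,Rt)
E
```

```text
pos [ 0.3844 -0.2134  0.3167] shift [ 0.0668 -0.0161 -0.1401] turn [ 0.0067  0.0043 -0.007 ] F [ 2.54 -0.52 -0.04] op 0.69 t 1.5 J [-63.9   0.6 131.8  70.4  32.1 -12.5]
pos [ 0.3844 -0.2134  0.3167] shift [ 0.1069 -0.0301 -0.1825] turn [ 0.0067  0.0043 -0.007 ] F [ 2.54 -0.52 -0.04] op 0.69 t 1.5 J [-63.9   0.6 131.8  70.4  32.1 -12.5]
```

play_rows:
  commands:
    - [[0.01, -0.004, -0.03], [0, 0, 0]]
    - [[0.025, -0.009, -0.065], [0, 0, 0]]
    - [[0.045, -0.016, -0.1], [0, 0, 0]]
    - [[0.066, -0.0235, -0.13], [0, 0, 0]]
    - [[0.066, -0.0235, -0.13], [0, 0, 0]]
    - [[0.066, -0.0235, -0.13], [0, 0, 0]]
    - [[0.066, -0.0235, -0.13], [0, 0, 0]]

```text
time_s: 2.38
position: [0.4503, -0.2383, 0.1885]
tcp_rot: [[-0.322, 0.673, 0.666], [-0.947, -0.232, -0.223], [0.004, -0.703, 0.712]]
force: [0.6, -0.4, 1.1]
opening: 0.692
```

```bash
python3 - <<'E'
from h import *
Rt=rot(-109.3,45);a=Rt[:,1];g=np.array([.4953,-.2449,.130])-.006*a
delta(g-.06*a,Rt);delta(g,Rt)
a=cap('side')
cv2.imwrite('pics/c4.png',cv2.resize(a['frame'][190:370,160:400],None,fx=3,fy=3)[:,:,::-1])
E
```

```text
pos [ 0.4503 -0.2383  0.1885] shift [ 0.001   0.0088 -0.0118] turn [ 0.0063  0.0046 -0.009 ] F [ 0.63 -0.4   1.08] op 0.692 t 2.375 J [-54.2  28.  133.3 128.5  31.6 -69.8]
pos [ 0.4503 -0.2383  0.1885] shift [ 0.041  -0.0052 -0.0543] turn [ 0.0063  0.0046 -0.009 ] F [ 0.63 -0.4   1.08] op 0.692 t 2.375 J [-54.2  28.  133.3 128.5  31.6 -69.8]
```

View pics/c4.png

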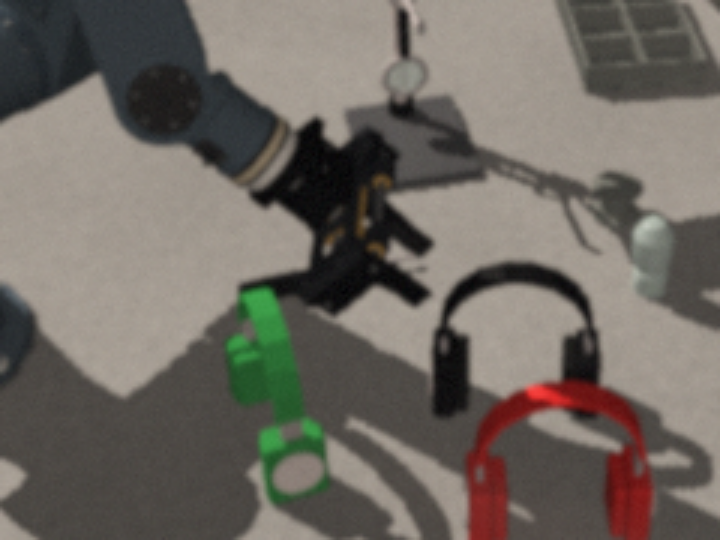

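play_rows:
  commands:
    - [[0, 0, 0], [0, 0, 0]]
    - [[0, 0, 0], [0, 0, 0]]
    - [[0, 0, 0], [0, 0, 0]]
    - [[0, 0, 0], [0, 0, 0]]

```text
time_s: 2.92
position: [0.4506, -0.2384, 0.1862]
tcp_rot: [[-0.322, 0.671, 0.668], [-0.947, -0.23, -0.225], [0.002, -0.705, 0.709]]
force: [0.2, 0.5, -0.5]
opening: 0.689
```

```bash
python3 - <<'E'
from h import *
Rt=rot(-109.3,45);a=Rt[:,1];g=np.array([.4953,-.2449,.130])-.006*a
delta(g-.06*a,Rt);delta(g,Rt)
A=pts(cap('side'));c=cap('side');f=c['frame'].astype(int)
m=(f[...,1]>f[...,0]*1.5)&(f[...,1]>f[...,2]*1.5)&(f[...,1]>60);q=A[m];q=q[(q[:,2]>0.01)&(q[:,1]<0)]
print('green',np.nanpercentile(q,[2,50,98],axis=0).round(3))
E
```

```text
pos [ 0.4506 -0.2384  0.1862] shift [ 0.0006  0.0089 -0.0096] turn [ 0.0033  0.0023 -0.0089] F [ 0.2   0.55 -0.53] op 0.689 t 2.925 J [-54.2  28.4 133.3 128.7  31.6 -69.9]
pos [ 0.4506 -0.2384  0.1862] shift [ 0.0407 -0.0051 -0.052 ] turn [ 0.0033  0.0023 -0.0089] F [ 0.2   0.55 -0.53] op 0.689 t 2.925 J [-54.2  28.4 133.3 128.7  31.6 -69.9]
green [[ 0.287 -0.325  0.013]
 [ 0.311 -0.279  0.097]
 [ 0.343 -0.169  0.168]]
```

play_rows:
  commands:
    - [[0.0006, 0.009, -0.0095], [0, 0, -0.009]]
    - [[0.0006, 0.009, -0.0095], [0, 0, -0.009]]
    - [[0.01, 0.006, -0.02], [0, 0, -0.009]]
    - [[0.02, 0.002, -0.03], [0, 0, -0.009]]
    - [[0.03, -0.001, -0.041], [0, 0, -0.009]]
    - [[0.0405, -0.005, -0.052], [0, 0, -0.009]]
    - [[0.0405, -0.005, -0.052], [0, 0, -0.009]]
    - [[0.0405, -0.005, -0.052], [0, 0, -0.009]]

```text
time_s: 4.03
position: [0.4909, -0.243, 0.134]
tcp_rot: [[-0.33, 0.669, 0.666], [-0.944, -0.235, -0.232], [0.002, -0.705, 0.709]]
force: [0.3, 0.6, -0.3]
opening: 0.694
```

```bash
python3 - <<'E'
from h import *
Rt=rot(-109.3,45);a=Rt[:,1];g=np.array([.4953,-.2449,.130])-.006*a
delta(g,Rt)
c=cap('side');print(proj(c,[.4953,-.2449,.130]))
cv2.imwrite('pics/c5.png',cv2.resize(c['frame'][230:350,220:400],None,fx=4,fy=4)[:,:,::-1])
E
```

```text
pos [ 0.4909 -0.243   0.134 ] shift [ 0.0004 -0.0005  0.0003] turn [ 0.0026  0.0017 -0.0002] F [ 0.27  0.65 -0.34] op 0.694 t 4.025 J [-48.7  37.8 129.8 142.5  34.7 -79.5]
[[311.0301108  289.62996783]]
```

View pics/c5.png

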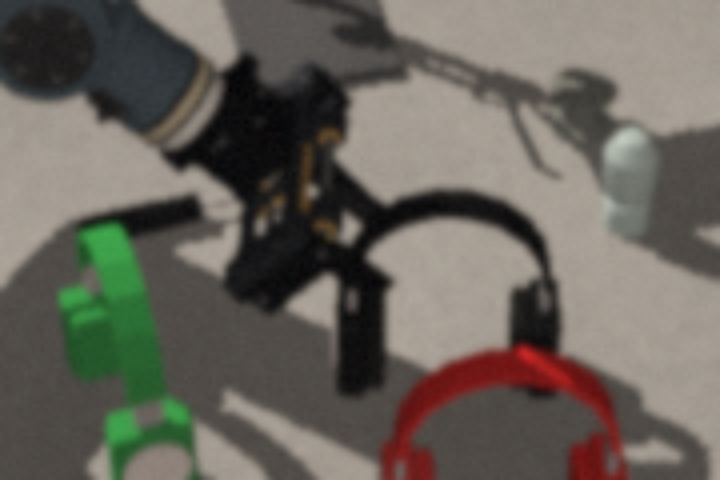

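The fingers straddle the near shoulder at crop (365,235), and the green and red pairs are clear of the gripper. Closing now.

play_rows:
  commands:
    - [[0, 0, 0], [0, 0, 0]]
    - [[0, 0, 0], [0, 0, 0]]
    - [[0, 0, 0], [0, 0, 0]]
    - [[0, 0, 0], [0, 0, 0]]
    - [[0, 0, 0], [0, 0, 0]]
    - [[0, 0, 0], [0, 0, 0]]
  gripper: 0.0

```text
time_s: 4.82
position: [0.4911, -0.2433, 0.1342]
tcp_rot: [[-0.33, 0.669, 0.666], [-0.944, -0.236, -0.231], [0.002, -0.705, 0.709]]
force: [-0.6, 0.6, 1.5]
opening: 0.291
```

play_rows:
  commands:
    - [[0, 0, 0.01], [0, 0, 0]]
    - [[0, 0, 0.025], [0, 0, 0]]
    - [[0, 0, 0.05], [0, 0, 0]]
    - [[0, 0, 0.08], [0, 0, 0]]
    - [[0, 0, 0.11], [0, 0, 0]]
    - [[0, 0, 0.14], [0, 0, 0]]
    - [[0, 0, 0.14], [0, 0, 0]]
    - [[0, 0, 0.14], [0, 0, 0]]

```text
time_s: 5.82
position: [0.4906, -0.243, 0.2734]
tcp_rot: [[-0.331, 0.668, 0.666], [-0.944, -0.236, -0.232], [0.002, -0.706, 0.709]]
force: [0.4, 0.2, -2.6]
opening: 0.288
```

```bash
python3 - <<'E'
from h import *
Rt=rot(-109.3,45)
delta([.4909,-.243,.274],Rt)
c=cap('side','s6.png');b=cap('top')
for n,P,c in(('side',pts(c),c),('top',pts(b),b)):
    f=c['frame'].astype(int);m=(P[...,2]>.12)&(P[...,2]<.36)&(f.max(2)<90)&(P[...,0]>.48)&(P[...,1]<-.1)&(P[...,0]<.68)&(P[...,1]>-.36)
    q=P[m]
    # headphone frame coords rel. grasp
    u=(q-[.4953,-.2449,.270])@np.array([[.944,.331,0],[-.331,.944,0],[0,0,1]])
    print(n,len(q),np.percentile(u,[1,50,99],axis=0).round(3).tolist())
    for lo in np.arange(0,.16,.015):
        w=u[(u[:,0]>lo)&(u[:,0]<lo+.015)]
        if len(w)>5: print(round(lo,3),np.percentile(w[:,1:],[3,97],axis=0).round(3).tolist())
cv2.imwrite('pics/c6.png',cv2.resize(np.hstack([cap('side')['frame'][170:330,230:400],b['frame'][180:340,300:440]]),None,fx=2.5,fy=2.5)[:,:,::-1])
E
```

```text
pos [ 0.4906 -0.243   0.2734] shift [ 0.0003 -0.      0.0006] turn [0.0025 0.0013 0.0001] F [ 0.36  0.19 -2.61] op 0.288 t 5.825 J [-48.7  15.7 122.8  89.2  20.3 -20.9]
side 1242 [[-0.041, -0.032, -0.125], [0.042, -0.011, -0.007], [0.136, 0.084, 0.084]]
0.0 [[-0.027, -0.115], [0.017, 0.02]]
0.015 [[-0.021, -0.005], [0.011, 0.031]]
0.03 [[-0.016, 0.025], [0.011, 0.036]]
0.045 [[-0.015, 0.031], [0.008, 0.036]]
0.06 [[-0.016, 0.029], [0.009, 0.037]]
0.075 [[-0.015, 0.026], [0.011, 0.033]]
0.09 [[-0.023, -0.111], [0.011, 0.029]]
0.105 [[-0.03, -0.122], [0.016, 0.016]]
0.12 [[-0.032, -0.126], [0.01, -0.004]]
0.135 [[-0.033, -0.112], [0.017, -0.061]]
top 1500 [[-0.043, -0.026, -0.111], [0.035, 0.006, 0.025], [0.136, 0.09, 0.088]]
0.0 [[-0.021, -0.072], [0.024, 0.02]]
0.015 [[-0.02, -0.007], [0.018, 0.032]]
0.03 [[-0.013, 0.027], [0.011, 0.037]]
0.045 [[-0.013, 0.033], [0.011, 0.039]]
0.06 [[-0.014, 0.032], [0.011, 0.038]]
0.075 [[-0.014, 0.027], [0.011, 0.037]]
0.09 [[-0.014, -0.118], [0.019, 0.03]]
0.105 [[-0.025, -0.108], [0.026, 0.02]]
0.12 [[-0.028, -0.106], [0.028, 0.002]]
0.135 [[-0.027, -0.066], [0.027, -0.061]]
```

View pics/c6.png

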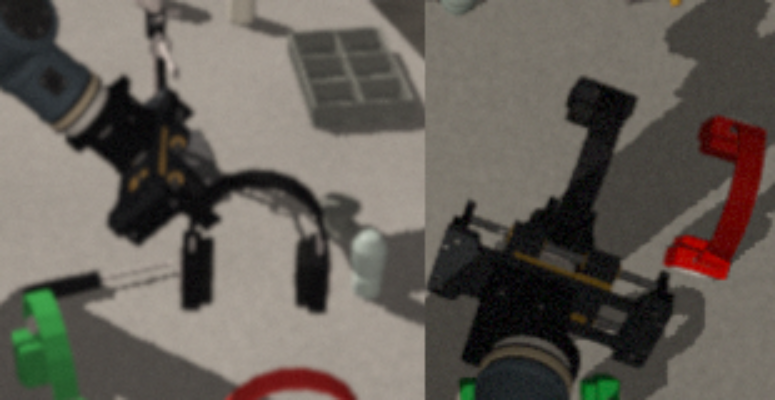

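```bash
cat >> h.py <<'E'
S=np.array([.578,.175,.209]);az=85.2
c_,s_=np.cos(np.radians(az)),np.sin(np.radians(az));RH=np.array([[c_,-s_,0],[s_,c_,0],[0,0,1]])
def hk(x,y,z): return S+RH@np.array([x,y,z])
def tcp_for_band(x,z,y=0,lean=45):
    Rt=rot(az-180,lean);h=-RH[:,1]
    return hk(x,y,z)-.0606*h-[0,0,.032]-.006*Rt[:,1],Rt
E
python3 - <<'E'
from h import *
for x,z in((-.12,.05),(-.12,.026),(-.018,.026),(-.018,0)): delta(*tcp_for_band(x,z))
E
```

```text
pos [ 0.4906 -0.2429  0.2725] shift [ 0.0128  0.3037 -0.0413] turn [7.000e-04 1.000e-04 2.534e-01] F [ 0.15  0.12 -1.37] op 0.293 t 5.975 J [-48.7  15.8 122.8  89.2  20.3 -20.8]
pos [ 0.4906 -0.2429  0.2725] shift [ 0.0128  0.3037 -0.0653] turn [7.000e-04 1.000e-04 2.534e-01] F [ 0.15  0.12 -1.37] op 0.293 t 5.975 J [-48.7  15.8 122.8  89.2  20.3 -20.8]
pos [ 0.4906 -0.2429  0.2725] shift [ 0.0213  0.4054 -0.0653] turn [7.000e-04 1.000e-04 2.534e-01] F [ 0.15  0.12 -1.37] op 0.293 t 5.975 J [-48.7  15.8 122.8  89.2  20.3 -20.8]
pos [ 0.4906 -0.2429  0.2725] shift [ 0.0213  0.4054 -0.0913] turn [7.000e-04 1.000e-04 2.534e-01] F [ 0.15  0.12 -1.37] op 0.293 t 5.975 J [-48.7  15.8 122.8  89.2  20.3 -20.8]
```

play_rows:
  commands:
    - [[0, 0.01, 0], [0, 0, 0.01]]
    - [[0.001, 0.035, 0], [0, 0, 0.03]]
    - [[0.003, 0.065, 0], [0, 0, 0.055]]
    - [[0.004, 0.1, 0], [0, 0, 0.085]]
    - [[0.006, 0.135, 0], [0, 0, 0.115]]
    - [[0.007, 0.17, 0], [0, 0, 0.145]]
    - [[0.009, 0.205, -0.01], [0, 0, 0.175]]
    - [[0.01, 0.24, -0.02], [0, 0, 0.205]]
    - [[0.012, 0.265, -0.03], [0, 0, 0.225]]
    - [[0.012, 0.28, -0.035], [0, 0, 0.24]]

```text
time_s: 7.22
position: [0.5018, 0.0384, 0.2375]
tcp_rot: [[-0.095, 0.703, 0.705], [-0.995, -0.069, -0.066], [0.002, -0.708, 0.706]]
force: [-0.9, -0.2, -1.4]
opening: 0.293
```

play_rows:
  commands:
    - [[0, 0.01, 0], [0, 0, 0.008]]
    - [[0, 0.02, -0.005], [0, 0, 0.012]]
    - [[0, 0.023, -0.006], [0, 0, 0.0134]]
    - [[0, 0.023, -0.006], [0, 0, 0.0134]]
    - [[0, 0.023, -0.006], [0, 0, 0.0134]]
    - [[0, 0.023, -0.006], [0, 0, 0.0134]]

```text
time_s: 7.98
position: [0.5032, 0.0593, 0.2333]
tcp_rot: [[-0.084, 0.707, 0.702], [-0.996, -0.061, -0.058], [0.002, -0.705, 0.71]]
force: [0.3, -0.4, -2.1]
opening: 0.294
```

```bash
python3 - <<'E'
from h import *
for x,z in((-.12,.026),(-.018,.026)): delta(*tcp_for_band(x,z))
for n in('side','top'):
    c=cap(n);P=pts(c);u=((P-S)@RH)*1000;f=c['frame'].astype(int)
    m=(f.max(2)<90)&(u[...,0]>-180)&(u[...,0]<-60)&(abs(u[...,1])<40)&(u[...,2]>0)&(u[...,2]<100)
    w=u[m]
    for lo in range(-40,40,10):
        k=w[(w[:,1]>lo)&(w[:,1]<lo+10)]
        if len(k)>4: print(n,lo,len(k),np.percentile(k,[3,50,97],axis=0)[:,[0,2]].round(1).tolist())
    cv2.imwrite(f'pics/c7{n}.png',c['frame'][:,:,::-1])
a=cv2.imread('pics/c7side.png')[110:290,220:400];b=cv2.imread('pics/c7top.png')[160:340,90:290]
cv2.imwrite('pics/c7.png',cv2.resize(np.hstack([a,b]),None,fx=2.1,fy=2.1))
E
```

```text
pos [0.5032 0.0593 0.2333] shift [ 0.0001  0.0016 -0.0261] turn [0.0026 0.0032 0.0004] F [ 0.3  -0.4  -2.12] op 0.294 t 7.975 J [ -6.6  19.7 130.5 175.6  15.5 -87.1]
pos [0.5032 0.0593 0.2333] shift [ 0.0087  0.1032 -0.0261] turn [0.0026 0.0032 0.0004] F [ 0.3  -0.4  -2.12] op 0.294 t 7.975 J [ -6.6  19.7 130.5 175.6  15.5 -87.1]
side -40 14 [[-138.1, 42.3], [-130.2, 45.4], [-113.7, 51.7]]
side -30 16 [[-135.1, 46.8], [-125.0, 49.9], [-110.6, 52.8]]
side -20 14 [[-137.7, 49.4], [-128.3, 55.0], [-116.2, 58.2]]
side -10 15 [[-139.9, 53.3], [-129.3, 56.7], [-109.1, 59.9]]
side 0 17 [[-136.0, 51.1], [-128.3, 55.3], [-115.2, 59.1]]
side 10 19 [[-139.1, 48.7], [-126.1, 55.2], [-114.7, 58.7]]
side 20 19 [[-140.0, 47.8], [-127.7, 50.8], [-110.6, 55.9]]
side 30 22 [[-138.8, 41.9], [-126.4, 47.3], [-111.6, 50.7]]
top -40 57 [[-135.8, 44.8], [-123.6, 48.2], [-110.1, 52.7]]
top -30 55 [[-135.6, 48.1], [-123.6, 52.3], [-110.6, 56.7]]
top -20 59 [[-135.2, 52.9], [-121.7, 56.0], [-109.8, 59.3]]
top -10 60 [[-135.3, 9.1], [-121.9, 56.6], [-62.3, 60.2]]
top 0 63 [[-135.5, 8.5], [-122.3, 56.4], [-63.2, 60.2]]
top 10 62 [[-135.5, 50.6], [-123.1, 55.1], [-110.5, 59.5]]
top 20 55 [[-135.0, 47.5], [-123.8, 52.2], [-111.1, 55.7]]
top 30 61 [[-135.5, 43.5], [-122.7, 48.9], [-109.7, 52.4]]
```

View pics/c7.png

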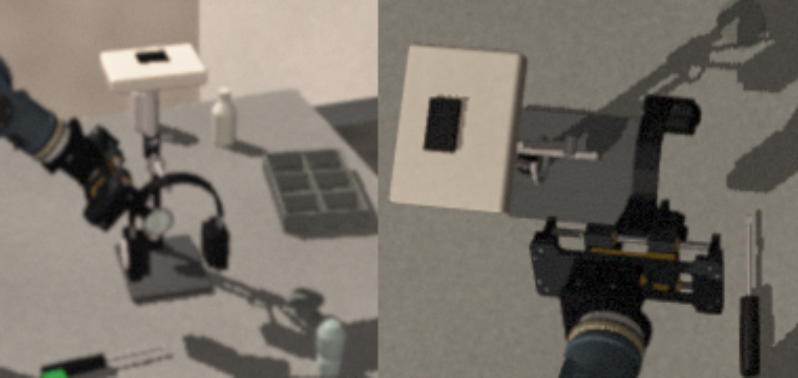

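play_rows:
  commands:
    - [[0, 0, -0.012], [0, 0, 0]]
    - [[0, 0.005, -0.025], [0, 0, 0]]
    - [[0.001, 0.015, -0.025], [0, 0, 0]]
    - [[0.002, 0.03, -0.025], [0, 0, 0]]
    - [[0.003, 0.045, -0.025], [0, 0, 0]]
    - [[0.005, 0.06, -0.025], [0, 0, 0]]
    - [[0.006, 0.075, -0.025], [0, 0, 0]]
    - [[0.007, 0.09, -0.025], [0, 0, 0]]
    - [[0.0085, 0.1, -0.025], [0, 0, 0]]
    - [[0.0087, 0.105, -0.025], [0, 0, 0]]

```text
time_s: 9.32
position: [0.512, 0.165, 0.2083]
tcp_rot: [[-0.083, 0.707, 0.702], [-0.997, -0.061, -0.057], [0.002, -0.705, 0.71]]
force: [-0.4, -0.0, -2.5]
opening: 0.291
```

play_rows:
  commands:
    - [[0, 0, 0], [0, 0, 0]]
    - [[0, 0, 0], [0, 0, 0]]
    - [[0, 0, 0], [0, 0, 0]]

```text
time_s: 9.7
position: [0.5118, 0.1642, 0.2081]
tcp_rot: [[-0.084, 0.707, 0.703], [-0.996, -0.061, -0.058], [0.002, -0.705, 0.709]]
force: [0.4, 0.4, -1.2]
opening: 0.292
```

```bash
cat > band.py <<'E'
from h import *
delta(*tcp_for_band(-.018,.0))
for n in('side','top'):
    c=cap(n);P=pts(c);u=((P-S)@RH)*1000;f=c['frame'].astype(int)
    m=(f.max(2)<80)&(u[...,0]>-60)&(u[...,0]<30)&(abs(u[...,1])<65)&(u[...,2]>-40)&(u[...,2]<45)
    w=u[m]
    for lo in range(-60,60,15):
        k=w[(w[:,1]>lo)&(w[:,1]<lo+15)]
        if len(k)>4: print(n,lo,len(k),np.percentile(k,[5,50,95],axis=0)[:,[0,2]].round(1).tolist())
    k=((u[...,2]>25)&(u[...,2]<110)&(abs(u[...,1])<15)&(u[...,0]<-35)&(u[...,0]>-90));print('keeper',np.median(u[k],axis=0),k.sum())
    cv2.imwrite(f'pics/b{n}.png',c['frame'][:,:,::-1])
E
python3 band.py
```

```text
pos [0.5118 0.1642 0.2081] shift [ 0.0001 -0.0017 -0.0269] turn [0.0026 0.0028 0.0005] F [ 0.39  0.44 -1.18] op 0.292 t 9.7 J [  12.2   25.7  125.3  219.7   19.1 -116. ]
side -60 15 [[-35.6, -9.1], [-28.6, 5.3], [-14.1, 11.6]]
side -45 15 [[-35.3, 11.2], [-26.5, 20.2], [-14.8, 24.8]]
side -30 17 [[-32.9, 23.0], [-25.7, 27.5], [-12.2, 31.4]]
side -15 18 [[-32.6, 27.1], [-25.1, 30.6], [-11.2, 34.3]]
side 0 27 [[-33.7, -17.6], [-20.9, 30.6], [22.1, 39.9]]
side 15 23 [[-32.7, 24.9], [-23.8, 28.3], [-9.0, 31.6]]
side 30 22 [[-30.1, 13.8], [-23.0, 22.0], [-4.7, 26.1]]
side 45 55 [[-42.6, -17.5], [-32.3, 3.6], [-2.6, 16.5]]
keeper [-56.00647336   0.57969481  88.51825449] 23
top -60 69 [[-30.9, -1.6], [-19.9, 8.2], [-7.3, 14.4]]
top -45 71 [[-30.4, 14.2], [-19.3, 20.4], [-7.9, 24.9]]
top -30 72 [[-29.9, 22.0], [-18.6, 26.9], [-7.8, 32.1]]
top -15 38 [[-47.0, -2.5], [-21.9, 29.4], [-8.2, 34.6]]
top 0 86 [[-31.0, -2.2], [-19.5, 30.9], [-6.8, 34.7]]
top 15 77 [[-29.9, 23.5], [-18.5, 28.1], [-7.6, 32.4]]
top 30 88 [[-36.9, -7.9], [-20.4, 21.1], [-7.2, 27.5]]
top 45 142 [[-39.2, -9.8], [-22.5, 6.9], [1.6, 17.5]]
keeper [-50.31449129  -1.41321273  89.6964276 ] 68
```

play_rows:
  commands:
    - [[0, 0, -0.004], [0, 0, 0]]
    - [[0, 0, -0.01], [0, 0, 0]]
    - [[0, 0, -0.015], [0, 0, 0]]
    - [[0, 0, -0.019], [0, 0, 0]]
    - [[0, 0, -0.021], [0, 0, 0]]
    - [[0, 0, -0.022], [0, 0, 0]]
    - [[0, 0, -0.022], [0, 0, 0]]

```text
time_s: 10.68
position: [0.5119, 0.1646, 0.1862]
tcp_rot: [[-0.083, 0.707, 0.702], [-0.997, -0.061, -0.057], [0.002, -0.705, 0.709]]
force: [-0.2, -0.2, -2.9]
opening: 0.286
```

play_rows:
  commands:
    - [[0, 0, -0.001], [0, 0, 0]]
    - [[0, 0, -0.002], [0, 0, 0]]
    - [[0, 0, -0.003], [0, 0, 0]]
    - [[0, 0, -0.003], [0, 0, 0]]

```text
time_s: 11.18
position: [0.5118, 0.1646, 0.1831]
tcp_rot: [[-0.083, 0.707, 0.703], [-0.997, -0.061, -0.057], [0.002, -0.705, 0.709]]
force: [0.7, -0.4, -1.2]
opening: 0.29
```

```bash
python3 band.py
```

```text
pos [0.5118 0.1646 0.1831] shift [ 0.0001 -0.0021 -0.0018] turn [ 0.0026  0.0028 -0.0003] F [ 0.73 -0.43 -1.19] op 0.29 t 11.175 J [  12.2   29.7  126.5  212.    23.2 -107.8]
side -60 17 [[-33.7, -31.6], [-27.2, -19.9], [-15.7, -11.5]]
side -45 17 [[-36.1, -11.2], [-25.3, -3.6], [-9.8, -0.7]]
side -30 18 [[-34.6, -3.4], [-19.8, 1.4], [-6.3, 4.0]]
side -15 17 [[-33.9, 2.6], [-20.3, 5.2], [-10.6, 9.0]]
side 0 23 [[-35.8, 1.6], [-22.0, 5.4], [-12.1, 7.5]]
side 15 23 [[-34.1, -1.4], [-22.1, 1.9], [-6.5, 6.2]]
side 30 21 [[-32.2, -8.2], [-24.3, -2.8], [-11.0, 1.0]]
side 45 51 [[-43.5, -38.0], [-31.3, -21.0], [-7.6, -8.8]]
keeper [-54.73103026   2.10213513  88.11382405] 22
top -60 69 [[-30.4, -26.1], [-17.8, -16.8], [-6.1, -10.7]]
top -45 73 [[-30.2, -10.6], [-18.5, -4.3], [-6.0, 0.3]]
top -30 64 [[-29.4, -2.5], [-17.1, 2.0], [-7.4, 6.0]]
top -15 21 [[-36.6, -4.6], [-16.7, 6.7], [-7.5, 10.6]]
top 0 77 [[-30.0, 1.7], [-18.0, 6.4], [-6.6, 9.9]]
top 15 74 [[-30.1, -0.9], [-18.7, 3.3], [-7.8, 7.4]]
top 30 87 [[-34.9, -34.0], [-19.9, -4.4], [-7.2, 2.1]]
top 45 129 [[-39.1, -32.1], [-20.2, -17.9], [1.7, -8.2]]
keeper [-50.18622075  -1.2367104   90.70879605] 68
```

play_rows:
  commands:
    - [[0, 0, -0.001], [0, 0, 0]]
    - [[0, 0, -0.001], [0, 0, 0]]

```text
time_s: 11.52
position: [0.5118, 0.1646, 0.1821]
tcp_rot: [[-0.083, 0.707, 0.703], [-0.997, -0.061, -0.057], [0.002, -0.705, 0.709]]
force: [-0.5, -1.4, -1.3]
opening: 0.297
```

play_rows:
  commands:
    - [[0, 0, -0.001], [0, 0, 0]]
    - [[0, 0, -0.001], [0, 0, 0]]

```text
time_s: 11.78
position: [0.5121, 0.1646, 0.1814]
tcp_rot: [[-0.083, 0.707, 0.702], [-0.997, -0.061, -0.057], [0.002, -0.704, 0.71]]
force: [0.8, -0.3, 0.2]
opening: 0.295
```

play_rows:
  commands:
    - [[0, 0, -0.001], [0, 0, 0]]
    - [[0, 0, -0.001], [0, 0, 0]]

```text
time_s: 12.02
position: [0.5124, 0.1646, 0.1807]
tcp_rot: [[-0.084, 0.708, 0.701], [-0.997, -0.061, -0.057], [0.002, -0.704, 0.711]]
force: [-0.3, 0.3, 0.3]
opening: 0.289
```

The vertical force went from about -2 N to +0.3 N, so the band is resting on the hook. Releasing.

play_rows:
  commands:
    - [[0, 0, 0], [0, 0, 0]]
    - [[0, 0, 0], [0, 0, 0]]
    - [[0, 0, 0], [0, 0, 0]]
    - [[0, 0, 0], [0, 0, 0]]
  gripper: 0.05

```text
time_s: 12.52
position: [0.5117, 0.1646, 0.1801]
tcp_rot: [[-0.083, 0.707, 0.703], [-0.997, -0.061, -0.057], [0.002, -0.705, 0.709]]
force: [0.1, -0.6, 0.2]
opening: 0.556
```

play_rows:
  commands:
    - [[-0.007, 0.0006, 0.007], [0, 0, 0]]
    - [[-0.02, 0.0015, 0.02], [0, 0, 0]]
    - [[-0.04, 0.003, 0.04], [0, 0, 0]]
    - [[-0.06, 0.005, 0.06], [0, 0, 0]]
    - [[-0.06, 0.005, 0.06], [0, 0, 0]]
    - [[-0.06, 0.005, 0.06], [0, 0, 0]]

```text
time_s: 13.28
position: [0.4523, 0.1697, 0.2404]
tcp_rot: [[-0.083, 0.707, 0.702], [-0.997, -0.061, -0.057], [0.002, -0.704, 0.71]]
force: [0.1, 0.0, 0.2]
opening: 0.574
```

```bash
python3 band.py; python3 -c "
import cv2,numpy as np
a=cv2.imread('pics/bside.png')[110:290,220:400];b=cv2.imread('pics/btop.png')[160:340,90:290]
cv2.imwrite('pics/c8.png',cv2.resize(np.hstack([a,b]),None,fx=2.1,fy=2.1))"
```

```text
pos [0.4523 0.1697 0.2404] shift [ 0.0596 -0.0072 -0.0592] turn [ 0.0024  0.004  -0.0004] F [0.06 0.03 0.23] op 0.574 t 13.275 J [  15.7   18.6  129.9  231.5   18.6 -125.3]
side -60 15 [[-35.7, -28.9], [-26.3, -18.8], [-15.6, -12.2]]
side -45 17 [[-35.6, -10.3], [-23.5, -8.2], [-5.2, -3.2]]
side -30 17 [[-29.4, -3.0], [-22.0, 0.1], [-8.7, 3.3]]
side -15 21 [[-34.5, 2.0], [-23.9, 4.6], [-7.9, 6.7]]
side 0 22 [[-34.5, -0.2], [-24.2, 4.8], [-12.3, 8.4]]
side 15 23 [[-34.3, -2.9], [-24.6, 1.5], [-5.0, 5.6]]
side 30 24 [[-32.2, -12.6], [-24.6, -6.6], [-10.9, -0.1]]
side 45 26 [[-37.0, -25.2], [-23.7, -16.1], [-11.9, -10.7]]
keeper [-53.81489368   1.58082316  88.58224516] 22
top -60 70 [[-30.5, -26.8], [-18.7, -16.7], [-6.0, -11.5]]
top -45 75 [[-30.3, -11.2], [-18.6, -5.0], [-5.5, -0.8]]
top -30 63 [[-29.6, -2.5], [-17.9, 1.4], [-6.7, 6.1]]
top -15 21 [[-35.5, -1.2], [-17.0, 5.7], [-6.2, 8.5]]
top 0 77 [[-29.7, 0.5], [-17.7, 5.5], [-6.9, 9.0]]
top 15 74 [[-29.9, -2.6], [-18.2, 2.2], [-7.5, 6.9]]
top 30 76 [[-29.7, -12.7], [-19.1, -4.2], [-7.2, 0.3]]
top 45 79 [[-29.8, -25.5], [-18.9, -17.4], [-6.7, -11.2]]
keeper [-50.60982347  -1.33923445  90.23436123] 68
```

View pics/c8.png

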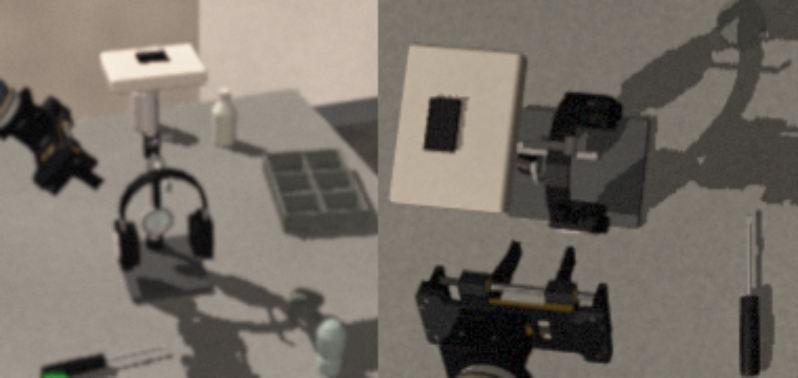

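The headphones hang level on their own at hook x ≈ -18 mm. The magnifier is still behind them and the keeper is still open with its tip at about (-52, 0, 88). Next I'll lean the tool in from the tip side.

```bash
cat >> h.py <<'E'
RK=rot(az-90,28);aK=RK[:,1]
def tcp_keep(th,back=0):
    p=hk(.056-.128*np.cos(th),0,.018+.128*np.sin(th))
    return p-(.006+.025+back)*aK
E
python3 - <<'E'
from h import *
print(aK); delta(tcp_keep(.57,.09),RK); 
t0=tcp_keep(.57,.02)
for th in(.57,.5,.4,.3,.2,.1,.05,0,-.03): print(th,(tcp_keep(th)-t0).round(4))
E
```

```text
[ 0.03928437  0.46782506 -0.88294759]
pos [0.4524 0.1695 0.2397] shift [ 0.1165 -0.1027  0.1632] turn [-0.2125  0.2558  1.5576] F [-0.11 -0.15 -0.15] op 0.574 t 13.375 J [  15.7   18.7  129.9  231.5   18.6 -125.3]
0.57 [ 0.0008  0.0094 -0.0177]
0.5 [ 0.0004  0.0048 -0.0254]
0.4 [-0.0001 -0.0007 -0.0369]
0.3 [-0.0004 -0.0051 -0.0489]
0.2 [-0.0007 -0.0083 -0.0613]
0.1 [-0.0009 -0.0102 -0.074 ]
0.05 [-0.0009 -0.0106 -0.0803]
0 [-0.0009 -0.0108 -0.0867]
-0.03 [-0.0009 -0.0108 -0.0906]
```

play_rows:
  commands:
    - [[0, -0.02, 0.03], [0, 0, 0]]
    - [[0, -0.05, 0.06], [0, 0, 0.05]]
    - [[0, -0.08, 0.1], [0, 0, 0.15]]
    - [[0.01, -0.12, 0.13], [0, 0, 0.28]]
    - [[0.02, -0.15, 0.15], [0, 0, 0.41]]
    - [[0.03, -0.18, 0.163], [0, 0, 0.54]]
    - [[0.04, -0.2, 0.163], [0, 0, 0.67]]
    - [[0.05, -0.2, 0.163], [0, 0, 0.8]]
    - [[0.06, -0.2, 0.163], [0, 0, 0.9]]
    - [[0.06, -0.2, 0.163], [0, 0, 0.9]]
  gripper: 0.0

```text
time_s: 14.62
position: [0.4262, 0.2466, 0.3091]
tcp_rot: [[0.485, 0.689, 0.538], [-0.844, 0.21, 0.493], [0.226, -0.693, 0.684]]
force: [-0.2, 0.4, -0.2]
opening: -0.001
```

```bash
python3 - <<'E'
from h import *
delta(tcp_keep(.57,.09)-np.array([0,.06,0]),RK)
E
```

```text
pos [0.4262 0.2466 0.3091] shift [ 0.1427 -0.2398  0.0938] turn [-0.1266  0.3592  0.9209] F [-0.15  0.4  -0.25] op -0.001 t 14.625 J [ 1.710e+01  7.300e+00  1.266e+02  2.352e+02  1.000e-01 -1.635e+02]
```

```bash
python3 - <<'E'
from h import *
delta([.45,.10,.32],rot(-94.8,45))
delta([.45,-.05,.32],rot(-100,45))
E
```

```text
pos [0.4262 0.2466 0.3091] shift [ 0.0238 -0.1466  0.0109] turn [ 0.2278  0.044  -0.6021] F [-0.15  0.4  -0.25] op -0.001 t 14.625 J [ 1.710e+01  7.300e+00  1.266e+02  2.352e+02  1.000e-01 -1.635e+02]
pos [0.4262 0.2466 0.3091] shift [ 0.0238 -0.2966  0.0109] turn [ 0.2307  0.0338 -0.6925] F [-0.15  0.4  -0.25] op -0.001 t 14.625 J [ 1.710e+01  7.300e+00  1.266e+02  2.352e+02  1.000e-01 -1.635e+02]
```

play_rows:
  commands:
    - [[0, 0, 0.01], [0.08, 0.01, -0.15]]
    - [[0, 0, 0.01], [0.14, 0.02, -0.3]]
    - [[0, -0.02, 0.01], [0.2, 0.03, -0.45]]
    - [[0.01, -0.06, 0.01], [0.228, 0.044, -0.6]]
    - [[0.02, -0.1, 0.01], [0.228, 0.044, -0.6]]
    - [[0.024, -0.146, 0.01], [0.228, 0.044, -0.6]]
    - [[0.024, -0.146, 0.01], [0.228, 0.044, -0.6]]
    - [[0.024, -0.146, 0.01], [0.228, 0.044, -0.6]]

```text
time_s: 15.62
position: [0.4464, 0.1166, 0.3046]
tcp_rot: [[-0.102, 0.717, 0.689], [-0.995, -0.069, -0.076], [-0.007, -0.693, 0.721]]
force: [-0.3, 1.1, 1.1]
opening: 0.009
```

```bash
python3 - <<'E'
from h import *
delta([.45,.10,.32],rot(-94.8,45))
delta([.46,-.12,.30],rot(-104,45))
E
```

```text
pos [0.4464 0.1166 0.3046] shift [ 0.0036 -0.0166  0.0154] turn [-0.0055  0.0199  0.0187] F [-0.29  1.06  1.14] op 0.009 t 15.625 J [   5.7    6.3  129.3  261.9    8.1 -163.5]
pos [0.4464 0.1166 0.3046] shift [ 0.0136 -0.2366 -0.0046] turn [-0.0039  0.0203 -0.1419] F [-0.29  1.06  1.14] op 0.009 t 15.625 J [   5.7    6.3  129.3  261.9    8.1 -163.5]
```

play_rows:
  commands:
    - [[0, -0.03, 0], [0, 0.02, 0]]
    - [[0.01, -0.06, -0.01], [0, 0.02, 0]]
    - [[0.02, -0.1, -0.03], [0, 0.02, -0.03]]
    - [[0.03, -0.14, -0.04], [0, 0.02, -0.06]]
    - [[0.035, -0.18, -0.05], [0, 0.02, -0.1]]
    - [[0.04, -0.22, -0.05], [0, 0.02, -0.14]]
    - [[0.04, -0.26, -0.04], [0, 0.02, -0.18]]
    - [[0.04, -0.3, -0.04], [0, 0.02, -0.22]]
    - [[0.04, -0.3, -0.04], [0, 0.02, -0.22]]
    - [[0.04, -0.3, -0.04], [0, 0.02, -0.22]]

```text
time_s: 16.88
position: [0.5087, -0.1595, 0.2888]
tcp_rot: [[-0.392, 0.653, 0.648], [-0.916, -0.344, -0.207], [0.088, -0.675, 0.733]]
force: [-0.6, 0.6, 0.6]
opening: 0.008
```

```bash
python3 - <<'E'
from h import *
delta([.42,-.32,.36],rot(-90,0))
E
```

```text
pos [ 0.5087 -0.1595  0.2888] shift [-0.0887 -0.1605  0.0712] turn [0.2485 0.7964 0.3447] F [-0.6   0.65  0.58] op 0.008 t 16.875 J [-30.5  13.4 124.8 160.9   6.  -79.7]
```

```bash
python3 - <<'E'
from h import *
delta([.50,-.12,.36],RK)
E
```

```text
pos [ 0.5087 -0.1595  0.2888] shift [-0.0087  0.0395  0.0712] turn [-0.1151  0.3881  1.8551] F [-0.6   0.65  0.58] op 0.008 t 16.875 J [-30.5  13.4 124.8 160.9   6.  -79.7]
```

play_rows:
  commands:
    - [[0, 0, 0.01], [-0.01, 0.035, 0.17]]
    - [[0, 0, 0.02], [-0.02, 0.07, 0.34]]
    - [[0, 0, 0.03], [-0.03, 0.105, 0.5]]
    - [[0, 0, 0.04], [-0.04, 0.14, 0.67]]
    - [[0, 0, 0.05], [-0.05, 0.175, 0.84]]
    - [[0, 0, 0.06], [-0.06, 0.21, 1.0]]
    - [[0, 0, 0.06], [-0.07, 0.25, 1.17]]
    - [[0, 0, 0.07], [-0.08, 0.28, 1.34]]
    - [[0, 0, 0.07], [-0.09, 0.315, 1.5]]
    - [[0, 0, 0.07], [-0.09, 0.315, 1.5]]

```text
time_s: 18.12
position: [0.5081, -0.1594, 0.3589]
tcp_rot: [[0.713, 0.466, 0.524], [-0.691, 0.339, 0.638], [0.12, -0.817, 0.564]]
force: [0.1, -0.2, 0.3]
opening: 0.009
```

```bash
python3 - <<'E'
from h import *
delta([.50,-.12,.36],RK)
delta(tcp_keep(.57,.09),RK)
E
```

```text
pos [ 0.5081 -0.1594  0.3589] shift [-0.0081  0.0394  0.0011] turn [-0.0564  0.16    0.6772] F [ 0.14 -0.18  0.3 ] op 0.009 t 18.125 J [-48.1  12.5 100.9  38.3  67.8 -21.5]
pos [ 0.5081 -0.1594  0.3589] shift [0.0608 0.2262 0.044 ] turn [-0.0564  0.16    0.6772] F [ 0.14 -0.18  0.3 ] op 0.009 t 18.125 J [-48.1  12.5 100.9  38.3  67.8 -21.5]
```

Healthy wrist configuration again. Now to the staging point in front of the keeper.

play_rows:
  commands:
    - [[0, 0.01, 0.01], [-0.006, 0.02, 0.1]]
    - [[0, 0.02, 0.02], [-0.015, 0.05, 0.2]]
    - [[0.01, 0.03, 0.03], [-0.025, 0.07, 0.3]]
    - [[0.02, 0.05, 0.044], [-0.03, 0.1, 0.4]]
    - [[0.03, 0.08, 0.044], [-0.04, 0.12, 0.5]]
    - [[0.04, 0.11, 0.044], [-0.05, 0.14, 0.6]]
    - [[0.05, 0.14, 0.044], [-0.056, 0.16, 0.677]]
    - [[0.06, 0.16, 0.044], [-0.056, 0.16, 0.677]]
    - [[0.06, 0.16, 0.044], [-0.056, 0.16, 0.677]]
    - [[0.06, 0.16, 0.044], [-0.056, 0.16, 0.677]]

```text
time_s: 19.38
position: [0.5683, 0.0005, 0.4026]
tcp_rot: [[0.996, 0.043, 0.078], [-0.089, 0.469, 0.879], [0.001, -0.882, 0.471]]
force: [-0.9, 0.8, 0.3]
opening: 0.009
```

```bash
python3 - <<'E'
from h import *
delta(tcp_keep(.57,.09),RK)
delta(tcp_keep(.57,.02),RK)
E
python3 band.py | grep -v pos|grep -E "keeper| 0 | -30 "
```

```text
pos [5.683e-01 5.000e-04 4.026e-01] shift [0.0006 0.0663 0.0003] turn [-0.0011  0.001   0.0053] F [-0.89  0.82  0.32] op 0.009 t 19.375 J [-24.4  19.3  80.5  26.4  90.1 -21.6]
pos [5.683e-01 5.000e-04 4.026e-01] shift [ 0.0034  0.0991 -0.0615] turn [-0.0011  0.001   0.0053] F [-0.89  0.82  0.32] op 0.009 t 19.375 J [-24.4  19.3  80.5  26.4  90.1 -21.6]
side -30 16 [[-36.1, -4.3], [-23.8, 0.4], [-7.8, 3.7]]
side 0 21 [[-30.7, -0.9], [-22.1, 3.0], [-10.0, 6.3]]
keeper [-55.5156429    2.21865647  87.97271442] 22
top -30 65 [[-29.8, -2.7], [-16.7, 1.2], [-6.4, 5.3]]
top 0 77 [[-30.0, 0.9], [-18.6, 5.6], [-6.8, 8.6]]
keeper [-50.22982437  -1.35112808  90.66753499] 68
```

play_rows:
  commands:
    - [[0.001, 0.03, 0], [0, 0, 0.005]]
    - [[0.001, 0.06, -0.005], [0, 0, 0.005]]
    - [[0.002, 0.08, -0.025], [0, 0, 0.005]]
    - [[0.003, 0.09, -0.045], [0, 0, 0.005]]
    - [[0.0034, 0.099, -0.0615], [0, 0, 0.005]]
    - [[0.0034, 0.099, -0.0615], [0, 0, 0.005]]
    - [[0.0034, 0.099, -0.0615], [0, 0, 0.005]]

```text
time_s: 20.35
position: [0.5726, 0.099, 0.3422]
tcp_rot: [[0.996, 0.043, 0.073], [-0.085, 0.469, 0.879], [0.003, -0.882, 0.471]]
force: [0.7, -0.6, -0.2]
opening: 0.006
```

play_rows:
  commands:
    - [[0.0005, 0.005, -0.009], [0, 0, 0]]
    - [[0.001, 0.0095, -0.0177], [0, 0, 0]]
    - [[0.0004, 0.0048, -0.0254], [0, 0, 0]]
    - [[0, -0.0007, -0.037], [0, 0, 0]]
    - [[0, -0.0007, -0.037], [0, 0, 0]]

```text
time_s: 20.98
position: [0.5716, 0.0988, 0.3032]
tcp_rot: [[0.996, 0.039, 0.075], [-0.085, 0.47, 0.879], [-0.001, -0.882, 0.471]]
force: [0.1, -0.3, -0.4]
opening: 0.004
```

```bash
python3 - <<'E'
from h import *
delta(tcp_keep(.4),RK)
for th in(.3,.2,.1,.05,0): print(th,(tcp_keep(th)-tcp_keep(.4)).round(4))
E
python3 band.py >/dev/null; python3 -c "
import cv2,numpy as np
a=cv2.imread('pics/bside.png')[120:260,230:370];b=cv2.imread('pics/btop.png')[160:300,110:270]
cv2.imwrite('pics/c9.png',cv2.resize(np.hstack([a,b]),None,fx=2.6,fy=2.6))"
```

```text
pos [0.5716 0.0988 0.3032] shift [0.0001 0.     0.001 ] turn [-0.0021 -0.0007  0.001 ] F [ 0.1  -0.31 -0.4 ] op 0.004 t 20.975 J [-14.8  23.8  89.8  28.9  73.8 -19.9]
0.3 [-0.0004 -0.0044 -0.012 ]
0.2 [-0.0006 -0.0075 -0.0244]
0.1 [-0.0008 -0.0094 -0.0371]
0.05 [-0.0008 -0.0099 -0.0434]
0 [-0.0008 -0.0101 -0.0498]
```

View pics/c9.png

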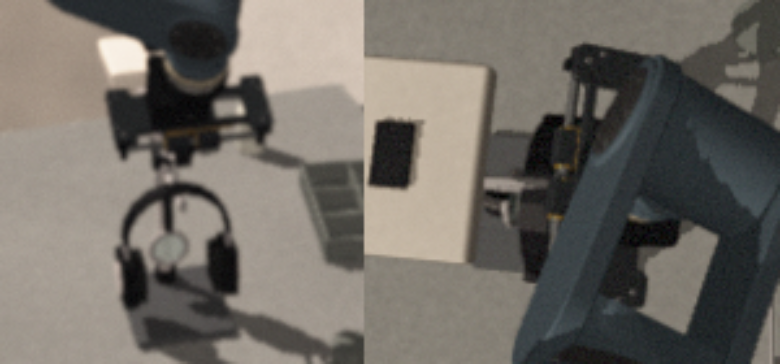

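The closed fingertips are centred over the bar, and the headphones are undisturbed. Continuing along the arc.

play_rows:
  commands:
    - [[-0.0002, -0.002, -0.006], [0, 0, 0]]
    - [[-0.0004, -0.0044, -0.012], [0, 0, 0]]
    - [[-0.0005, -0.006, -0.018], [0, 0, 0]]
    - [[-0.0006, -0.0075, -0.0244], [0, 0, 0]]
    - [[-0.0007, -0.0085, -0.031], [0, 0, 0]]
    - [[-0.0008, -0.0094, -0.037], [0, 0, 0]]
    - [[-0.0008, -0.0099, -0.0434], [0, 0, 0]]
    - [[-0.0008, -0.0099, -0.0434], [0, 0, 0]]

```text
time_s: 22.08
position: [0.5707, 0.0897, 0.2605]
tcp_rot: [[0.996, 0.039, 0.074], [-0.084, 0.47, 0.879], [0.0, -0.882, 0.472]]
force: [-0.3, 0.6, -0.2]
opening: 0.002
```

play_rows:
  commands:
    - [[0, 0, -0.002], [0, 0, 0]]
    - [[0, 0, -0.004], [0, 0, 0]]
    - [[0, 0, -0.004], [0, 0, 0]]

```text
time_s: 22.45
position: [0.5713, 0.0895, 0.2571]
tcp_rot: [[0.996, 0.041, 0.073], [-0.084, 0.469, 0.879], [0.002, -0.882, 0.471]]
force: [0.4, 0.2, -0.0]
opening: 0.006
```

play_rows:
  commands:
    - [[0, 0, -0.001], [0, 0, 0]]
    - [[0, 0, -0.002], [0, 0, 0]]
    - [[0, 0, -0.002], [0, 0, 0]]

```text
time_s: 22.82
position: [0.5714, 0.0893, 0.2551]
tcp_rot: [[0.996, 0.041, 0.073], [-0.084, 0.469, 0.879], [0.002, -0.882, 0.471]]
force: [1.3, 0.5, 0.7]
opening: 0.005
```

play_rows:
  commands:
    - [[0, 0, -0.001], [0, 0, 0]]
    - [[0, 0, -0.002], [0, 0, 0]]
    - [[0, 0, -0.002], [0, 0, 0]]

```text
time_s: 23.2
position: [0.5714, 0.0893, 0.2536]
tcp_rot: [[0.996, 0.042, 0.073], [-0.084, 0.469, 0.879], [0.003, -0.882, 0.471]]
force: [-1.1, -1.0, 4.1]
opening: 0.005
```

```bash
python3 band.py | grep -E "pos|keeper"; python3 - <<'E'
import cv2,numpy as np
from h import *
c=cap('side');P=pts(c);u=((P-S)@RH)*1000
m=(abs(u[...,1])<14)&(u[...,2]>10)&(u[...,2]<140)&(u[...,0]<60)&(u[...,0]>-100)
w=u[m];w=w[np.argsort(w[:,0])];print(w[::3].round(0).tolist())
E
```

```text
pos [0.5714 0.0893 0.2536] shift [-0.0596  0.0732 -0.0724] turn [ 0.2133 -0.2481 -1.5578] F [-1.11 -1.02  4.1 ] op 0.005 t 23.2 J [-15.7  27.3  93.   29.9  68.3 -24.3]
keeper [-89.02807615   5.00534895  28.8804684 ] 2
keeper [-81.12224165  -5.16811351  66.77495508] 18
[[-100.0, 7.0, 39.0], [-96.0, -7.0, 31.0], [-95.0, 9.0, 37.0], [-94.0, -7.0, 22.0], [-92.0, 9.0, 27.0], [-91.0, -4.0, 29.0], [-91.0, -1.0, 33.0], [-89.0, 8.0, 29.0], [-88.0, -5.0, 23.0], [-85.0, 1.0, 18.0], [-78.0, 10.0, 16.0], [56.0, 7.0, 100.0]]
```

play_rows:
  commands:
    - [[0, 0, -0.001], [0, 0, 0]]
    - [[0, 0, -0.001], [0, 0, 0]]
    - [[0, 0, -0.001], [0, 0, 0]]

```text
time_s: 23.72
position: [0.5715, 0.0893, 0.2533]
tcp_rot: [[0.996, 0.042, 0.072], [-0.084, 0.47, 0.879], [0.003, -0.882, 0.472]]
force: [-2.6, -1.6, 8.6]
opening: 0.007
```

play_rows:
  commands:
    - [[0, -0.002, 0.004], [0, 0, 0]]
    - [[-0.001, -0.01, 0.02], [0, 0, 0]]
    - [[-0.002, -0.03, 0.055], [0, 0, 0]]
    - [[-0.004, -0.08, 0.08], [0, 0, 0]]
    - [[-0.005, -0.14, 0.1], [0, 0, 0]]
    - [[-0.005, -0.2, 0.1], [0, 0, 0]]
    - [[-0.005, -0.24, 0.1], [0, 0, 0]]
    - [[-0.005, -0.24, 0.1], [0, 0, 0]]
    - [[-0.005, -0.24, 0.1], [0, 0, 0]]

```text
time_s: 24.85
position: [0.566, -0.1502, 0.3515]
tcp_rot: [[0.996, 0.04, 0.074], [-0.084, 0.47, 0.879], [0.001, -0.882, 0.472]]
force: [0.2, -0.1, -0.2]
opening: 0.005
```

```bash
python3 band.py | grep -E "pos|keeper| 0 | -15 "; python3 - <<'E'
from h import *
for n in('side','top'):
    c=cap(n);P=pts(c);u=((P-S)@RH)*1000
    m=(abs(u[...,1])<14)&(u[...,2]>8)&(u[...,2]<120)&(u[...,0]<45)&(u[...,0]>-100)
    w=u[m];w=w[np.argsort(w[:,0])];print(n,len(w),w[::4].round(0).tolist())
    if n=='side': a=c['frame'][110:270,230:390]
    else: b=c['frame'][160:320,90:290]
cv2.imwrite('pics/c10.png',cv2.resize(np.hstack([a,b]),None,fx=2.2,fy=2.2)[:,:,::-1])
E
```

```text
pos [ 0.566  -0.1502  0.3515] shift [-0.0542  0.3127 -0.1703] turn [ 0.2111 -0.2487 -1.558 ] F [ 0.25 -0.14 -0.23] op 0.005 t 24.85 J [-37.2  26.1  77.6  23.5  92.1 -34.8]
keeper [nan nan nan] 0
top -15 57 [[-35.6, 2.1], [-18.3, 5.9], [-2.4, 22.3]]
top 0 58 [[-29.5, 2.1], [-17.8, 5.1], [-6.8, 8.8]]
keeper [-7.16346264e+01  5.62677041e-02  2.59560692e+01] 6
side 1 [[44.0, 12.0, 18.0]]
  return _methods._mean(a, axis=axis, dtype=dtype,
  ret = um.true_divide(
```

View pics/c10.png

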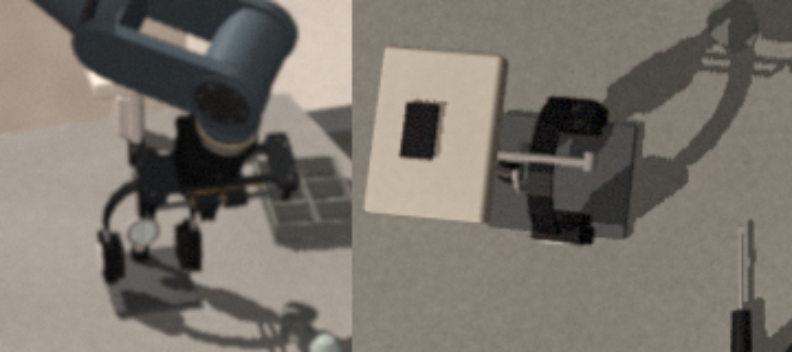

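The top view shows the bar level, with its top at about 20–22 mm along its whole length (22 mm expected when shut) and the tip pin at x -72. The headphones hang at -18 mm, the magnifier is visible at its place, and the arm is clear. Handing in.

```bash
python3 -c "
from rig import *
print(hand_in(), read_state()['time_s'])"
```

```text
the job is handed in; nothing more can be done
the job is handed in; nothing more can be done
```

The black headphones now hang by their headband on the hook, and the keeper bar is shut over the hook's tip. I handed the job in after about 25 s of the 72 s allowed; `hand_in()` gives no verdict.

I pinched the near shoulder, lifted the headphones and brought them in over the hook's tip under the open keeper. I lowered them until the hook took the weight, released them, then pressed the keeper down from the tip side until it met a firm stop at 8.6 N.

**Last checks:**
- **Headphones:** they hang level by themselves, with the band centred about 18 mm on the tip side of the hook's middle. They stayed there while the keeper was shut.
- **Keeper:** the bar lies level with its top about 20–22 mm above the hook, where 22 mm is expected when shut. The tip pin is at -72 mm, as described.
- **Magnifier:** its eye is still visible behind the band, judged by eye only.
- **Arm:** it is clear of everything and reads about 0 N.

**Problems and gaps:**
- **Wrist limit:** after release the wrist ran into a joint limit in free air, so I took a detour. No contact showed in the force readings after that move.
- **Side camera:** the arm blocked its view of the keeper at the end, so the shut check rests on the top view and the press force.
- **Other bench things:** I did not measure them again at the end.

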